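# Complete the slide staining line

## Robot

A 6-joint arm with a two-finger parallel gripper is mounted at the origin on the work surface. World frame = base frame: x ahead of the robot, y to its left, z up, the work surface at z = 0. Lengths are in m, angles in rad, forces in N, time in s.
With the tool pointing down it reaches from about 0.375 to 0.9 m from the base axis. Payload 3.1 kg.
Tool frame: the origin (TCP) lies on the centre line of the jaws, within the pads' length; the fingertips stand robot.tip_reach ahead of it and the grasp point (between the pads) lies 8 mm behind it (robot.tip_reach is the distance from the TCP to the fingertips, in m); z points along the fingers, y is the line along which they close (so a half turn about z gives the same grasp; the last joint's range is limited). The gripper opens to 87 mm and grips with 3 to 60 N. Pads are 19 mm wide; open, the fingers measure 117 mm over their backs; the gripper's body (75 mm by 190 mm) begins 51 mm behind the grasp point.
Start: joints at [-1.452, 0.527, 1.433, -0, 1.181, -0.178], TCP at [0.183, -0.597, 0.21] pointing down, gripper open.
Joint ranges: [-3.08, 3.08], [-0.75, 2.2], [0.22, 2.44], [-1.43, 4.57], [0, 2.65], [-2.85, 2.85]. Speed limits (rad/s): [2.79, 2.79, 3.14, 3.14, 3.14, 3.14].

## Interface

Orientations are given as a unit quaternion [x, y, z, w].
In Python, from rig import robot gives the robot as it stands.
- The arm moves only by the tool jog_arm, never from a script. Its argument "motion" is one flat list of numbers, 7 for each row, row after row: the shift along the tool's x, y, z scaled (see below), then the turn, a rotation vector about the tool's x, y, z scaled (see below), then the gripper's target within -1 to 1 (shut at 1, half-way at 0, fully open at -1). In form: [x, y, z, rx, ry, rz, hand, x, y, z, rx, ry, rz, hand, ...]. A call has 1 to 12 rows; each row shifts and turns the commanded pose from where the row before left it, along the tool's axes as they then stand; what a row does not reach is not made up. The controller multiplies each number of a shift by 4 cm and each number of a turn by 4 degrees. A row lasts 1/8 s, in which the tool goes at most 62.5 mm and 10.7 degrees, less where a joint would pass 70% of its speed; a pose out of reach is approached as far as the arm can. A call with a number of a shift or a turn outside -1 to 1 is refused whole. A call with a gripper value outside its range is refused whole. The fingers move at their own pace and stop on an object; "grip_force" is the grip in N (left out, the last holds). Time passes only in rows, so rows that do not move let the fingers close. It gives the time, the measured TCP pose, the force, the opening and the grip force at its end, in the units of the state.
- robot.get_obs(): the state, without advancing time (a new reading comes with each control period).
- robot.camera(name): name is "side" or "top" or "wrist"; returns the picture (480x640x3 uint8, blue, green, red); there is no depth.
- robot.calibration(name): a dict with "fx", "fy", "cx", "cy" (pixels), "R" (3x3) and "t" (3): a world point X has camera coordinates R X + t; the wrist camera has in their place "T_tool_cam" (4x4, takes a point from camera to tool coordinates, whose origin is the TCP and whose axes are the flange's). Camera axes: x right, y down, z forward; pixel columns grow to the right and rows downward; lengths in m; the calibration is good to about 2 mm. A picture is of the moment at which its call begins: read the wrist's pose just before it. calibration takes no time and is no camera call.
- robot.hand_in(): hands the job in; it is judged then, once.
The state is a dict: "time": time; "q": joint angles; "joint_velocities": joint speeds; "joint_torque": joint torques, N m; "position": TCP position; "tool_rot": TCP orientation; "ft_force": force on the tool from outside, world axes, zero at the start; "moment": the same for the moment, N m; "grip_width": finger opening in m; "grip_force": force on a finger pad.
Only numpy, scipy, OpenCV 4.12 (cv2) and the standard library are available. Lean on these libraries where they do the work, as an engineer would, in place of code of your own. Each camera call takes 0.05 s, during which the arm holds its last target. There are 200 camera calls.

## Task

Complete the staining line in the steel drip tray, leaving the violet-capped haematoxylin and red-capped eosin jars where they stand: the blue-capped rinse jar goes midway between them, the green-capped dewaxing jar next to the haematoxylin on its outer side and the yellow-capped alcohol jar next to the eosin on its outer side, so that all five stand upright in one straight, evenly spaced row. Lay the orange slide box flat in the empty near half of the tray, straight in front of the green-capped jar on the robot's side and with its long side parallel to the row. Set everything down gently without dropping it, keep the filled jars upright, and leave the timer, the beaker of brushes and the wax block alone.

Things in the scene. Friction and masses are not known exactly. Their poses are not given: they have to be found in the camera images.
- tray: shallow steel drip tray, fixed: 236 mm (its x) by 416 mm (its y, along which the jar row runs), 3 mm walls, rolled rim 25.5 mm above the bench, inner floor 3 mm above it. Origin: centre of its underside, x away from the robot (yaw within 12 degrees). The row stands on its line x = +50 mm; its half towards the robot is empty
- haematoxylin: haematoxylin jar, violet cap, amber body, 300 g, already in the tray at its x = 50 mm and y = +72 or -72 mm (it and the eosin jar are 144 mm apart, either may be on the left); it stays. 95 mm tall, foot 58 mm across, body 50 mm, cap 54 mm across from 72 to 95 mm height (grip the cap); origin: centre of its underside, z up
- eosin: eosin jar, red cap, amber body, 300 g, in the tray at the other of the two places; it stays. 95 mm tall, foot 58 mm across, body 50 mm, cap 54 mm across from 72 to 95 mm height (grip the cap); origin: centre of its underside, z up
- dewax: dewaxing jar, green cap, white body, about 240 g, on the bench beside the tray. 95 mm tall, foot 58 mm across, body 50 mm, cap 54 mm across from 72 to 95 mm height (grip the cap); origin: centre of its underside, z up
- rinse: rinse jar, blue cap, white body, about 240 g, on the bench beside the tray. 95 mm tall, foot 58 mm across, body 50 mm, cap 54 mm across from 72 to 95 mm height (grip the cap); origin: centre of its underside, z up
- alcohol: alcohol jar, yellow cap, white body, about 240 g, on the bench beside the tray. 95 mm tall, foot 58 mm across, body 50 mm, cap 54 mm across from 72 to 95 mm height (grip the cap); origin: centre of its underside, z up
- slide_box: closed slide mailer lying flat on the bench: orange body with a white flip cap at its +x end, 88 mm long (its x), 30 mm wide (32 mm at the cap; its y), 20 mm high, about 60 g; origin at the centre of its underside, z up
- timer: bystander: white bench timer, 66 x 70 x 24 mm, lying to the right of the tray; origin at the centre of its underside
- brush_beaker: bystander: glass beaker 68 mm across and 85 mm high with brushes standing in it to 136 mm; origin at the centre of its underside
- wax_block: bystander: wax block on a pink cassette, 28 x 40 x 13 mm, on the bench between robot and tray; origin at the centre of its underside

How it is judged:
By the outcome, as a careful person would: the job done as asked, in the order asked, and still so for the second after the job is handed in, with the robot touching nothing.
It also fails if it takes over 106 s, if anything falls off the work surface, if the arm or the gripper's body presses on something with over 40 N, if the wrist force passes 120 N, or if a joint passes its speed limit or range.

## Working session

There is one attempt and no reset: what is moved stays moved. The work goes in short steps, Python scripts to look and compute and a tool call to move; the robot and the scene stay as the last step left them, time stands still between calls to the robot, and variables do not carry over. Pictures are saved under pics/ and viewed, at most 14 in all, crops included, and the job is handed in when it is done.

Besides the shell and the picture viewer there is one more tool, called after ">>>" by a JSON object that holds its "fn" and its "kwargs". jog_arm: Moves the arm, as the interface text tells. Shifts and turns lie within -1 to 1; 1 stands for 4 cm of shift or 4 degrees of turn. Its arguments: {"type":"object","properties":{"motion":{"type":"array","items":{"type":"number"}},"grip_force":{"type":"number"}},"required":["motion"]}

```bash
mkdir -p pics; ls; python3 - <<'E'
from rig import robot
import cv2
print(robot.tip_reach, robot.get_obs())
for n in ["top","side"]:
    cv2.imwrite(f"pics/{n}0.png",robot.camera(n)); print(n,robot.calibration(n))
print(robot.calibration("wrist"))
E
```

```text
pics
0.011 {'time': 0.0, 'q': array([-1.45150252e+00,  5.28465261e-01,  1.43390150e+00, -4.95715918e-05,
        1.18138517e+00, -1.78514415e-01]), 'joint_velocities': array([-2.11935225e-04, -2.28274210e-04,  8.70885969e-05, -1.30898520e-04,
        1.06712121e-03, -1.01594977e-03]), 'joint_torque': array([-5.33428356e-04, -4.40047073e+01, -1.76593727e+01,  6.33569062e-02,
        5.82197669e-02, -1.56249766e-04]), 'position': array([ 0.18330462, -0.59672133,  0.20917247]), 'tool_rot': array([ 9.88932275e-01,  1.48363704e-01,  9.05392768e-06, -1.07984747e-03]), 'ft_force': array([-0.40099221,  0.10153231, -0.43059511]), 'moment': array([ 0.0182613 ,  0.02094177, -0.0209723 ]), 'grip_force': 0.0, 'grip_width': 0.08715453666402083}
top {'fx': 442.10843986276694, 'fy': 442.10843986276694, 'cx': 315.0023623026633, 'cy': 238.57777444168659, 'R': array([[-0.0041631 , -0.99968387, -0.02479561],
       [-0.98138303,  0.0088456 , -0.191857  ],
       [ 0.19201568,  0.02353527, -0.98110961]]), 't': array([0.00900921, 0.55753274, 0.8243738 ])}
side {'fx': 437.6397918052269, 'fy': 437.6397918052269, 'cx': 319.1337483387157, 'cy': 232.59578773199794, 'R': array([[-0.80052787, -0.59913191, -0.01400297],
       [-0.40952551,  0.56394646, -0.71711453],
       [ 0.43754312, -0.56833559, -0.69681466]]), 't': array([0.4455844 , 0.23208796, 0.91861208])}
{'fx': 396.33011105082295, 'fy': 396.33011105082295, 'cx': 324.4994165818392, 'cy': 235.09437023806154, 'T_tool_cam': array([[ 3.14865730e-04, -9.59383497e-01, -2.82104955e-01,
         7.75597563e-02],
       [ 9.99999906e-01,  3.85880825e-04, -1.96175196e-04,
        -5.46082772e-04],
       [ 2.97066139e-04, -2.82104867e-01,  9.59383529e-01,
        -1.75008222e-01],
       [ 0.00000000e+00,  0.00000000e+00,  0.00000000e+00,
         1.00000000e+00]])}
```

View pics/top0.png

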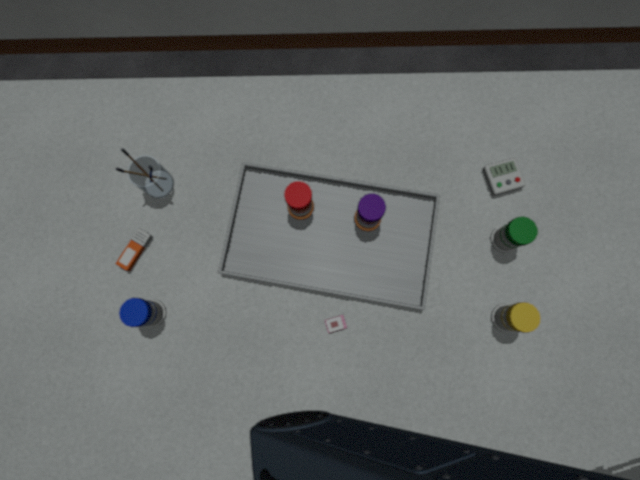

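View pics/side0.png

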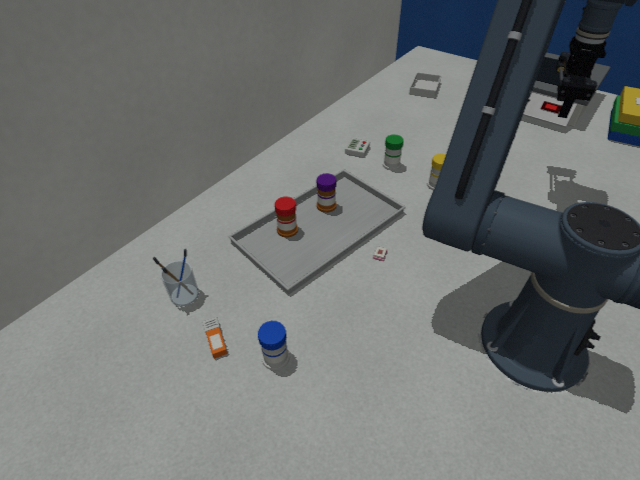

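The top view shows red (299,195), violet (371,208), green (521,230), yellow (524,318) and blue (136,312). The box is at (133,251) and the tray corners are near (246,167), (437,196), (421,307) and (223,273). In the side view the pieces stand the same way, and nothing is toppled.

```bash
cat > h.py <<'E'
import numpy as np, cv2
from rig import robot
from scipy.spatial.transform import Rotation as Ro
# hue ranges (lo,hi) in OpenCV units
HUE=dict(red=(174,6),violet=(128,150),green=(55,75),yellow=(20,32),blue=(110,125),orange=(7,15))
def cam(n, img=True):
    c=robot.calibration(n)
    if n=="wrist":
        o=robot.get_obs(); T=np.eye(4); T[:3,:3]=Ro.from_quat(o['tool_rot']).as_matrix(); T[:3,3]=o['position']
        T=T@c['T_tool_cam']; R=T[:3,:3].T; t=-R@T[:3,3]
    else: R,t=c['R'],c['t']
    return robot.camera(n),(c,R,t)
def ray(k,uv,z):
    c,R,t=k; d=R.T@np.array([(uv[0]-c['cx'])/c['fx'],(uv[1]-c['cy'])/c['fy'],1]); C=-R.T@t
    return (C+d*(z-C[2])/d[2])[:3]
def mask(im,col,smin=110,vmin=50):
    h,s,v=cv2.split(cv2.cvtColor(im,cv2.COLOR_BGR2HSV)); lo,hi=HUE[col]
    m=((h>=lo)&(h<=hi)) if lo<hi else ((h>=lo)|(h<=hi))
    m=(m&(s>smin)&(v>vmin)).astype(np.uint8)*255
    return cv2.morphologyEx(m,cv2.MORPH_OPEN,np.ones((3,3)))
def blob(im,col,**k):
    cs,_=cv2.findContours(mask(im,col,**k),cv2.RETR_EXTERNAL,cv2.CHAIN_APPROX_NONE)
    if not cs: return None
    return max(cs,key=cv2.contourArea)
def cap(im,k,col,z=.0835):
    c=blob(im,col)
    if c is None: return None
    c=cv2.convexHull(c); m=cv2.moments(c)
    if m['m00']<30: return None
    uv=(m['m10']/m['m00'],m['m01']/m['m00']); return uv,m['m00'],ray(k,uv,z)
E
python3 - <<'E'
from h import *
np.set_printoptions(precision=4,suppress=True)
for n in ["top","side"]:
    im,k=cam(n)
    for c in ["red","violet","green","yellow","blue"]:
        r=cap(im,k,c,.0865 if c in("red","violet") else .0835); print(n,c,r and (np.round(r[0],1),r[1],r[2]))
    b=blob(im,"orange")
    r=cv2.minAreaRect(b); p=cv2.boxPoints(r); print("box",r,np.array([ray(k,q,.02)[:2] for q in p]))
    if n=="top":
        q=[(246,167),(437,196),(421,307),(223,273)]
        g=cv2.cornerSubPix(cv2.cvtColor(im,cv2.COLOR_BGR2GRAY),np.float32(q).reshape(-1,1,2),(4,4),(-1,-1),(3,30,.01)).reshape(-1,2)
        print(g,np.array([ray(k,x,.0255)[:2] for x in g]))
E
```

```text
top red (array([297.7, 195.1]), 560.5, array([0.6379, 0.038 , 0.0865]))
top violet (array([371.3, 207.1]), 540.5, array([ 0.6123, -0.1044,  0.0865]))
top green (array([522.2, 230.3]), 570.5, array([ 0.5643, -0.3901,  0.0835]))
top yellow (array([523.2, 317.1]), 731.5, array([ 0.4017, -0.3766,  0.0835]))
top blue (array([134.3, 312. ]), 654.0, array([0.4143, 0.3446, 0.0835]))
box ((129.6735382080078, 255.65586853027344), (15.339300155639648, 29.067974090576172), 32.47119140625) [[0.5149 0.4189]
 [0.5662 0.3903]
 [0.5485 0.3618]
 [0.4976 0.3906]]
[[244.5421 164.7721]
 [436.0126 196.5574]
 [421.     307.    ]
 [221.1425 275.9369]] [[ 0.7248  0.1556]
 [ 0.6498 -0.2458]
 [ 0.4232 -0.2034]
 [ 0.4876  0.197 ]]
side red (array([284.9, 206.3]), 331.5, array([0.6337, 0.0402, 0.0865]))
side violet (array([326. , 181.9]), 256.0, array([ 0.6085, -0.1025,  0.0865]))
side green (array([623.3, 119.1]), 679.0, array([ 0.0322, -0.9262,  0.0835]))
side yellow (array([629.6, 105.5]), 682.0, array([ 0.0331, -1.0343,  0.0835]))
side blue (array([271.7, 335.1]), 636.0, array([0.4118, 0.3444, 0.0835]))
box ((219.18966674804688, 351.72412109375), (8.541985511779785, 15.041322708129883), 68.19859313964844) [[0.5198 0.4187]
 [0.5061 0.3926]
 [0.4877 0.4017]
 [0.5013 0.4274]]
```

>>> {"fn": "jog_arm", "kwargs": {"motion": [0,0,-0.3,0,0,-1,-1,0,0,-0.3,0,0,-1,-1,0,0,-0.3,0,0,-1,-1,0,0,-0.3,0,0,-1,-1,0,0,-0.3,0,0,-1,-1,0,0,-0.3,0,0,-1,-1,0,0,-0.3,0,0,-1,-1,0,0,-0.3,0,0,-1,-1,0,0,-0.3,0,0,-1,-1,0,0,-0.3,0,0,-1,-1,0,0,-0.3,0,0,-1,-1,0,0,-0.3,0,0,-1,-1]}}

```text
time: 1.7
position: [0.1834, -0.5972, 0.3542]
tool_rot: [0.842, 0.539, 0.0, -0.0]
ft_force: [-0.6, 0.3, -0.3]
grip_width: 0.0875
grip_force: 0.0
```

>>> {"fn": "jog_arm", "kwargs": {"motion": [0,0,0,0,0,-1,-1,0,0,0,0,0,-1,-1,0,0,0,0,0,-1,-1,0,0,0,0,0,-1,-1,0,0,0,0,0,-1,-1,0,0,0,0,0,-1,-1,0,0,0,0,0,-0.24,-1]}}

```text
time: 2.58
position: [0.1834, -0.5973, 0.3538]
tool_rot: [0.707, 0.707, 0.0, -0.0]
ft_force: [-0.2, -0.1, -0.8]
grip_width: 0.087
grip_force: 0.0
```

>>> {"fn": "jog_arm", "kwargs": {"motion": [0.74,0.93,0,0,0,0,-1,0.74,0.93,0,0,0,0,-1,0.74,0.93,0,0,0,0,-1,0.74,0.93,0,0,0,0,-1,0.74,0.93,0,0,0,0,-1,0.74,0.93,0,0,0,0,-1,0.74,0.93,0,0,0,0,-1,0.74,0.93,0,0,0,0,-1,0,0,0,0,0,0,-1,0,0,0,0,0,0,-1]}}

```text
time: 3.82
position: [0.4806, -0.3606, 0.354]
tool_rot: [0.707, 0.707, -0.0, -0.0]
ft_force: [-0.5, -0.1, 0.4]
grip_width: 0.0868
grip_force: 0.0
```

```bash
cat > look.py <<'E'
from h import *; import sys
np.set_printoptions(precision=4,suppress=True)
im,k=cam("wrist"); cv2.imwrite(f"pics/{sys.argv[1]}.png",im)
for c in ["red","violet","green","yellow","blue"]:
    b=blob(im,c)
    if b is not None and cv2.contourArea(b)>400:
        r=cap(im,k,c,.0865 if c in("red","violet") else .0835); print(c,np.round(r[0],1),r[1],r[2])
E
python3 look.py w1
```

```text
green [397.8 213. ] 1710.0 [ 0.5646 -0.3868  0.0835]
yellow [255.5 202.1] 1897.0 [ 0.4012 -0.3742  0.0835]
```

>>> {"fn": "jog_arm", "kwargs": {"motion": [0.92,0.39,0,0,0,0,-1,0.92,0.39,0,0,0,0,-1,0.92,0.39,0,0,0,0,-1,0.92,0.39,0,0,0,0,-1,0.92,0.39,0,0,0,0,-1,0.92,0.39,0,0,0,0,-1,0.92,0.39,0,0,0,0,-1,0.92,0.39,0,0,0,0,-1,0.92,0.39,0,0,0,0,-1,0,0,0,0,0,0,-1,0,0,0,0,0,0,-1]}}

```text
time: 5.25
position: [0.6208, -0.0309, 0.354]
tool_rot: [0.708, 0.707, -0.001, 0.0]
ft_force: [-0.3, -0.0, 0.0]
grip_width: 0.0872
grip_force: 0.0
```

```bash
python3 look.py w2
```

```text
red [340.1 126.1] 2092.0 [0.6373 0.0393 0.0865]
violet [316.6 252.9] 1598.5 [ 0.611  -0.1048  0.0865]
yellow [548.5 405.7] 1849.5 [ 0.9203 -0.3222  0.0835]
```

View pics/w2.png

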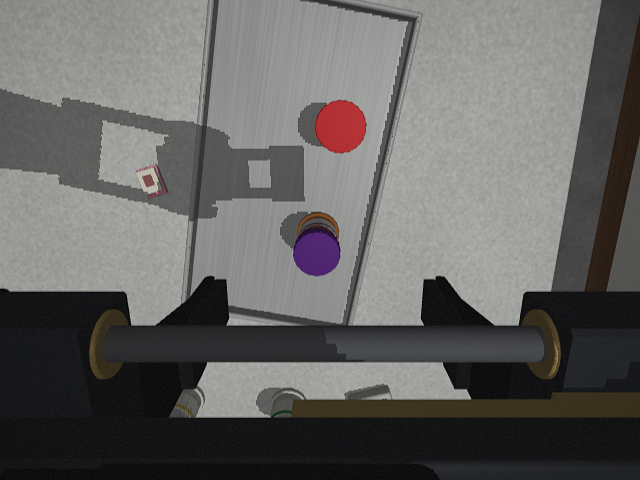

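The wrist picture shows the red cap at (340,126) and the violet cap at (317,253), with the tray tilted about 10°. I'll take one centred view between the two.

>>> {"fn": "jog_arm", "kwargs": {"motion": [-0.7,0,0,0,0,0,-1,-0.7,0,0,0,0,0,-1,-0.6,0,0,0,0,0,-1,0,0,0,0,0,0,-1,0,0,0,0,0,0,-1]}}

```text
time: 5.92
position: [0.621, -0.1093, 0.3541]
tool_rot: [0.707, 0.707, 0.0, -0.0]
ft_force: [0.7, 0.6, -0.2]
grip_width: 0.087
grip_force: 0.0
```

```bash
python3 - <<'E'
from h import *
im,k=cam("wrist"); cv2.imwrite("pics/w3.png",im)
for c in ["red","violet"]:
    b=blob(im,c,vmin=90 if c=="violet" else 120); e=cv2.fitEllipse(cv2.convexHull(b)); print(c,e,ray(k,e[0],.098), cap(im,k,c,.098))
# tray floor/rim edge lines
g=cv2.GaussianBlur(cv2.cvtColor(im,cv2.COLOR_BGR2GRAY),(3,3),0)
L=cv2.createLineSegmentDetector().detect(g)[0].reshape(-1,4)
for l in L:
    a=ray(k,l[:2],.0255)[:2];b=ray(k,l[2:],.0255)[:2];d=b-a
    if np.hypot(*d)>.12: print(a.round(4),b.round(4),np.degrees(np.arctan2(d[0],d[1])).round(2))
E
```

```text
red ((341.1148681640625, 44.95744705200195), (53.34043884277344, 58.20555114746094), 0.6002429723739624) [0.63723839 0.03933101 0.098     ] ((340.523038928966, 46.254175602781565), 2564.5, array([0.63666338, 0.03815234, 0.098     ]))
violet ((322.2265625, 186.5030517578125), (34.444671630859375, 43.329158782958984), 1.8143415451049805) [ 0.61822426 -0.10219088  0.098     ] ((315.61541267669855, 185.59781121751027), 1827.5, array([ 0.61099602, -0.10119595,  0.098     ]))
[ 0.3833 -0.4686] [ 1.0996 -0.4679] 89.94
[ 0.1851 -0.2593] [ 0.3424 -0.2592] 89.97
[ 0.4822 -0.3115] [ 0.7586 -0.3113] 89.97
[ 0.677  -0.3712] [ 0.4506 -0.3713] -90.03
[ 0.5884 -0.4356] [ 0.8387 -0.4354] 89.95
[ 0.9318 -0.255 ] [0.9317 0.0972] -0.01
[ 0.6449 -0.2325] [0.7065 0.0978] 10.58
[ 0.4337 -0.1962] [ 0.6462 -0.2354] 100.46
[0.4868 0.0972] [ 0.4624 -0.0347] -169.52
[0.7158 0.0979] [ 0.6519 -0.2482] -169.53
[ 0.6516 -0.2456] [ 0.4214 -0.2038] -79.7
[ 0.4561 -0.0332] [0.4801 0.0972] 10.41
[ 0.4616 -0.0389] [ 0.4395 -0.1576] -169.45
[ 1.0081 -0.0529] [ 1.0082 -0.2552] 179.97
[ 0.4495 -0.0302] [0.4732 0.0971] 10.56
[ 0.7956 -0.3712] [ 0.9341 -0.3707] 89.82
[ 0.9778 -0.2564] [0.9778 0.0817] -0.01
[ 1.0897 -0.423 ] [ 0.9626 -0.423 ] -89.98
```

>>> {"fn": "jog_arm", "kwargs": {"motion": [0.95,-0.52,0,0,0,0,-1,0.95,-0.52,0,0,0,0,-1,0.95,-0.52,0,0,0,0,-1,0.95,-0.52,0,0,0,0,-1,0.95,-0.52,0,0,0,0,-1,0.95,-0.52,0,0,0,0,-1,0.95,-0.52,0,0,0,0,-1,0.95,-0.52,0,0,0,0,-1,0.95,-0.52,0,0,0,0,-1,0.95,-0.52,0,0,0,0,-1,0,0,0,0,0,0,-1,0,0,0,0,0,0,-1]}}

```text
time: 7.48
position: [0.4129, 0.2708, 0.3543]
tool_rot: [0.706, 0.708, 0.0, 0.0]
ft_force: [-0.1, -0.1, -0.0]
grip_width: 0.0869
grip_force: 0.0
```

```bash
python3 - <<'E'
from h import *
im,k=cam("wrist"); cv2.imwrite("pics/w4.png",im)
print(cap(im,k,"blue",.095))
b=blob(im,"orange"); p=cv2.boxPoints(cv2.minAreaRect(b)); print(np.array([ray(k,q,.02)[:2] for q in p]),cv2.contourArea(b))
E
```

```text
((325.6163215590743, 122.63231831100283), 2052.5, array([0.41385711, 0.344839  , 0.095     ]))
[[0.49671249 0.39659051]
 [0.51358597 0.42341964]
 [0.56669866 0.39359996]
 [0.5503894  0.36578971]] 1368.5
```

View pics/w4.png

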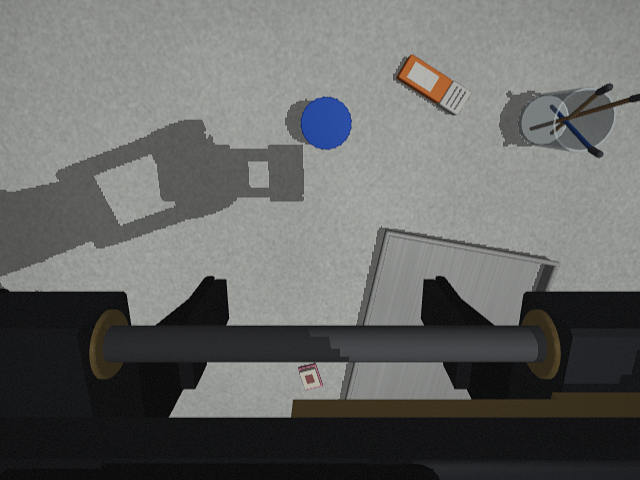

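The picture shows the blue cap at (326,123). The box is at (430,83), with its white cap towards the lower right, pointing to the beaker.

>>> {"fn": "jog_arm", "kwargs": {"motion": [0.7,0.02,0.7,0,0,0,-1,0.7,0,0.7,0,0,0,-1,0.44,0,0.7,0,0,0,-1,0,0,1,0,0,0,-1,0,0,1,0,0,0,-1,0,0,1,0,0,0,-1,0,0,1,0,0,0,-1,0,0,0.55,0,0,0,-1,0,0,0.25,0,0,0,-1,0,0,0.05,0,0,0,-1]}}

```text
time: 8.78
position: [0.4146, 0.3437, 0.0759]
tool_rot: [0.707, 0.707, -0.0, 0.0]
ft_force: [0.6, 0.1, -0.1]
grip_width: 0.0869
grip_force: 0.0
```

>>> {"fn": "jog_arm", "kwargs": {"motion": [0,0,0,0,0,0,1,0,0,0,0,0,0,1,0,0,0,0,0,0,1,0,0,0,0,0,0,1,0,0,0,0,0,0,1], "grip_force": 20}}

```text
time: 9.4
position: [0.4141, 0.3444, 0.0765]
tool_rot: [0.707, 0.707, 0.0, 0.0]
ft_force: [-0.3, 0.1, 2.3]
grip_width: 0.053
grip_force: 20.0
```

>>> {"fn": "jog_arm", "kwargs": {"motion": [0,0,-0.3,0,0,0,1,0,0,-0.9,0,0,0,1,0,0,-1,0,0,0,1,-0.5,0.3,-1,0,0,0,1,-0.9,0.5,0,0,0,0,1,-1,0.5,0,0,0,0,1,-1,0.5,0,0,0,0,1,-1,0.5,0,0,0,0,1,-1,0.5,0,0,0,0,1,-1,0.5,0,0,0,0,1,-1,0.6,0,0,0,0,1,-0.9,0.7,0,0,0,0,1]}}

```text
time: 10.9
position: [0.5976, 0.011, 0.2042]
tool_rot: [0.707, 0.707, -0.0, -0.001]
ft_force: [1.0, 0.9, -2.0]
grip_width: 0.0527
grip_force: 20.0
```

>>> {"fn": "jog_arm", "kwargs": {"motion": [-0.7,0.7,0,0,0,0,1,-0.4,0.45,0,0,0,0,1,0,0,0,0,0,0,1]}}

```text
time: 11.28
position: [0.6446, -0.0331, 0.2039]
tool_rot: [0.708, 0.707, -0.0, 0.0]
ft_force: [0.0, 1.3, -2.9]
grip_width: 0.0531
grip_force: 20.0
```

```bash
python3 - <<'E'
from h import *
o=robot.get_obs(); print(o['position'],o['ft_force'],o['grip_width'],o['moment'])
E
```

```text
[ 0.64457202 -0.03313129  0.20385971] [ 0.02096646  1.30618675 -2.8626009 ] 0.053100816289250174 [ 0.0381521  -0.04755523 -0.00995751]
```

>>> {"fn": "jog_arm", "kwargs": {"motion": [0.04,-0.52,0,0,0,0,1,0,0,0.4,0,0,0,1,0,0,0.8,0,0,0,1,0,0,0.8,0,0,0,1,0,0,0.6,0,0,0,1,0,0,0.3,0,0,0,1,0,0,0.15,0,0,0,1,0,0,0,0,0,0,1]}}

```text
time: 12.28
position: [0.6234, -0.03, 0.0823]
tool_rot: [0.707, 0.707, 0.0, 0.0]
ft_force: [-0.1, -0.0, -2.5]
grip_width: 0.0533
grip_force: 20.0
```

```bash
python3 look.py w5; python3 -c "
from h import *
im,k=cam('top');print([cap(im,k,c,.0865) for c in ('red','violet','blue')])"
```

```text
red [359.4 139.1] 15078.5 [0.638  0.0398 0.0865]
violet [301.3 384.3] 2378.5 [ 0.6118 -0.0807  0.0865]
yellow [427.2 405.5] 8926.5 [ 0.6772 -0.0959  0.0835]
blue [324.4 284.4] 9414.5 [ 0.6234 -0.0274  0.0835]
[None, ((376.4987654320987, 208.43086419753084), 270.0, array([ 0.60949429, -0.11447747,  0.0865    ])), None]
```

View pics/w5.png

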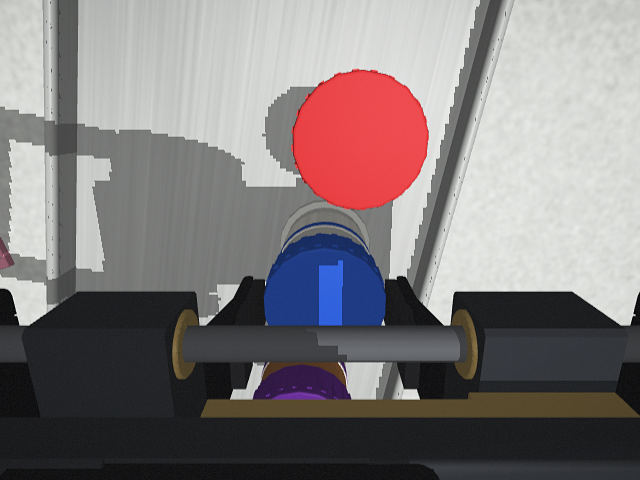

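The blue jar hangs between red (359,139) and violet (300,385) with clear gaps. I'll lower it the last 3 mm.

>>> {"fn": "jog_arm", "kwargs": {"motion": [-0.02,0,0.03,0,0,0,1,0,0,0.02,0,0,0,1,0,0,0.02,0,0,0,1,0,0,0.01,0,0,0,1,0,0,0,0,0,0,1]}}

```text
time: 13.0
position: [0.6234, -0.031, 0.0795]
tool_rot: [0.707, 0.707, 0.0, 0.0]
ft_force: [-0.7, -0.3, 2.0]
grip_width: 0.0531
grip_force: 20.0
```

>>> {"fn": "jog_arm", "kwargs": {"motion": [0,0,0,0,0,0,-0.4,0,0,0,0,0,0,-0.6,0,0,0,0,0,0,-1,0,0,-0.4,0,0,0,-1,0,0,-1,0,0,0,-1,0,0,-1,0,0,0,-1,0,0,-1,0,0,0,-1,0,0,-1,0,0,0,-1,0,0,0,0,0,0,-1,0,0,0,0,0,0,-1]}}

```text
time: 14.25
position: [0.6227, -0.0307, 0.2552]
tool_rot: [0.707, 0.707, -0.0, -0.0]
ft_force: [-0.2, -0.2, 0.1]
grip_width: 0.087
grip_force: 0.0
```

```bash
python3 -c "
from h import *
im,k=cam('wrist');print([cap(im,k,c,.098) for c in ('red','violet','blue')]); cv2.imwrite('pics/w6.png',im)"
```

```text
[((342.36163211582755, 128.49297231232077), 3545.5, array([0.63693309, 0.03969784, 0.098     ])), ((312.3831117586353, 286.11042311661504), 2745.5, array([ 0.61157958, -0.09851495,  0.098     ])), ((325.0954841487701, 211.04779589859518), 3096.5, array([ 0.623036  , -0.02874398,  0.098     ]))]
```

>>> {"fn": "jog_arm", "kwargs": {"motion": [-0.98,-0.13,0,0,0,0,-1,-0.98,-0.13,0,0,0,0,-1,-0.98,-0.13,0,0,0,0,-1,-0.98,-0.13,0,0,0,0,-1,-0.98,-0.13,0,0,0,0,-1,-0.98,-0.13,0,0,0,0,-1,-0.98,-0.13,0,0,0,0,-1,-0.98,-0.13,0,0,0,0,-1,-0.98,-0.13,0,0,0,0,-1,-0.98,-0.13,0,0,0,0,-1,-0.98,-0.13,0,0,0,0,-1,0,0,0,0,0,0,-1]}}

```text
time: 15.8
position: [0.5643, -0.4648, 0.2521]
tool_rot: [0.708, 0.706, -0.0, -0.002]
ft_force: [-1.2, 1.4, -0.3]
grip_width: 0.087
grip_force: 0.0
```

>>> {"fn": "jog_arm", "kwargs": {"motion": [0,0,0,0,0,0,-1]}}

```text
time: 15.92
position: [0.5656, -0.4611, 0.2531]
tool_rot: [0.707, 0.707, 0.0, -0.002]
ft_force: [-0.4, 0.8, 0.1]
grip_width: 0.0868
grip_force: 0.0
```

```bash
python3 -c "
from h import *
im,k=cam('wrist');print([cap(im,k,c,.095) for c in ('green','yellow')]); print(robot.get_obs()['position']);cv2.imwrite('pics/w7.png',im)"
```

```text
[((321.7013908735829, 121.76240830713536), 3499.0, array([ 0.56283187, -0.38492424,  0.095     ])), ((125.92831541218636, 107.24849344204183), 4231.5, array([ 0.405834  , -0.37380271,  0.095     ]))]
[ 0.56596271 -0.46062347  0.25362799]
```

>>> {"fn": "jog_arm", "kwargs": {"motion": [0.7,-0.06,0.3,0,0,0,-1,0.7,0,0.3,0,0,0,-1,0.5,0,0.5,0,0,0,-1,0,0,1,0,0,0,-1,0,0,1,0,0,0,-1,0,0,0.8,0,0,0,-1,0,0,0.4,0,0,0,-1,0,0,0.12,0,0,0,-1,0,0,0,0,0,0,-1]}}

```text
time: 17.1
position: [0.5644, -0.3863, 0.079]
tool_rot: [0.707, 0.707, 0.0, 0.001]
ft_force: [0.2, 0.3, 0.5]
grip_width: 0.0869
grip_force: 0.0
```

>>> {"fn": "jog_arm", "kwargs": {"motion": [0,0,0,0,0,0,1,0,0,0,0,0,0,1,0,0,0,0,0,0,1,0,0,0,0,0,0,1,0,0,0,0,0,0,1], "grip_force": 20}}

```text
time: 17.73
position: [0.5636, -0.3862, 0.0783]
tool_rot: [0.707, 0.707, -0.0, -0.0]
ft_force: [-0.4, 0.2, 0.8]
grip_width: 0.053
grip_force: 20.0
```

>>> {"fn": "jog_arm", "kwargs": {"motion": [0,0,-0.3,0,0,0,1,0,0,-0.8,0,0,0,1,0,0,-0.9,0,0,0,1,0.6,0.1,0,0,0,0,1,0.9,0.15,0,0,0,0,1,1,0.15,0,0,0,0,1,1,0.15,0,0,0,0,1,1,0.15,0,0,0,0,1,0.6,0.1,0,0,0,0,1,0.2,0.06,0,0,0,0,1,0,0,0,0,0,0,1,0,0,0,0,0,0,1]}}

```text
time: 19.23
position: [0.5981, -0.1755, 0.1581]
tool_rot: [0.707, 0.707, -0.0, 0.0]
ft_force: [0.5, 0.4, -2.6]
grip_width: 0.0527
grip_force: 20.0
```

```bash
python3 look.py w8; python3 -c "
from h import *
print(robot.get_obs()['position'])
im=cv2.imread('pics/w8.png')"
```

```text
violet [346.7 126.2] 7043.5 [ 0.6114 -0.1019  0.0865]
green [324.3 283.1] 9575.5 [ 0.5979 -0.2049  0.0835]
yellow [426.6 405.5] 8920.0 [ 0.6747 -0.3043  0.0835]
blue [369.   20.3] 3645.0 [ 0.6233 -0.0442  0.0835]
[ 0.59804659 -0.17555196  0.15811672]
```

View pics/w8.png

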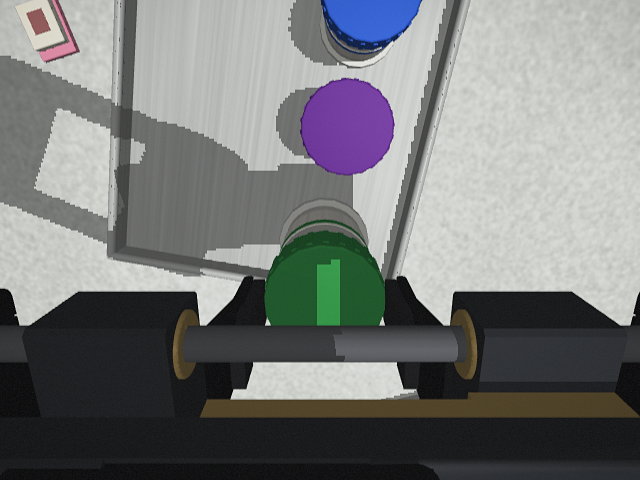

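Violet is directly below the camera at (347,126), and the green jar hangs clear beside it. I'll lower the green jar.

>>> {"fn": "jog_arm", "kwargs": {"motion": [0.04,0,0.3,0,0,0,1,0,0,0.7,0,0,0,1,0,0,0.5,0,0,0,1,0,0,0.25,0,0,0,1,0,0,0.1,0,0,0,1,0,0,0,0,0,0,1]}}

```text
time: 20.02
position: [0.5983, -0.1728, 0.0843]
tool_rot: [0.707, 0.707, 0.0, 0.0]
ft_force: [0.1, -0.2, -2.9]
grip_width: 0.0529
grip_force: 20.0
```

>>> {"fn": "jog_arm", "kwargs": {"motion": [-0.02,0,0.03,0,0,0,1,0,0,0.02,0,0,0,1,0,0,0.02,0,0,0,1,0,0,0.01,0,0,0,1,0,0,0,0,0,0,1]}}

```text
time: 20.65
position: [0.5981, -0.1734, 0.0813]
tool_rot: [0.707, 0.707, 0.0, 0.0]
ft_force: [-1.1, 0.4, 0.5]
grip_width: 0.0529
grip_force: 20.0
```

>>> {"fn": "jog_arm", "kwargs": {"motion": [0,0,0,0,0,0,-0.4,0,0,0,0,0,0,-0.6,0,0,0,0,0,0,-1,0,0,-0.4,0,0,0,-1,0,0,-1,0,0,0,-1,0,0,-1,0,0,0,-1,0,0,-1,0,0,0,-1,-0.9,-0.7,-0.7,0,0,0,-1,-0.9,-0.7,0,0,0,0,-1,-0.9,-0.7,0,0,0,0,-1,-0.9,-0.7,0,0,0,0,-1,-0.9,-0.7,0,0,0,0,-1]}}

```text
time: 22.15
position: [0.4573, -0.3545, 0.2464]
tool_rot: [0.707, 0.707, -0.0, 0.001]
ft_force: [-0.3, -0.8, -0.4]
grip_width: 0.0869
grip_force: 0.0
```

>>> {"fn": "jog_arm", "kwargs": {"motion": [-0.9,-0.7,0,0,0,0,-1,-0.9,-0.6,0,0,0,0,-1,-0.6,-0.1,0,0,0,0,-1,0,0,0,0,0,0,-1,0,0,0,0,0,0,-1]}}

```text
time: 22.78
position: [0.4023, -0.4484, 0.2454]
tool_rot: [0.707, 0.707, 0.0, -0.0]
ft_force: [0.2, 0.1, -0.7]
grip_width: 0.0872
grip_force: 0.0
```

```bash
python3 -c "
from h import *
im,k=cam('wrist');print([cap(im,k,c,.095) for c in ('green','yellow')]); print(robot.get_obs()['position']);cv2.imwrite('pics/w9.png',im)"
```

```text
[((607.4873096446701, 126.0067681895093), 98.5, array([ 0.62609868, -0.37560141,  0.095     ])), ((323.95807127882597, 123.09804183951113), 3736.5, array([ 0.40169496, -0.37360531,  0.095     ]))]
[ 0.40247333 -0.44803197  0.24530377]
```

>>> {"fn": "jog_arm", "kwargs": {"motion": [0.7,-0.02,0.3,0,0,0,-1,0.7,0,0.3,0,0,0,-1,0.46,0,0.5,0,0,0,-1,0,0,1,0,0,0,-1,0,0,0.9,0,0,0,-1,0,0,0.7,0,0,0,-1,0,0,0.4,0,0,0,-1,0,0,0.1,0,0,0,-1,0,0,0,0,0,0,-1]}}

```text
time: 23.95
position: [0.4018, -0.3752, 0.0775]
tool_rot: [0.707, 0.707, -0.0, 0.001]
ft_force: [0.1, 0.2, 0.2]
grip_width: 0.0871
grip_force: 0.0
```

>>> {"fn": "jog_arm", "kwargs": {"motion": [0,0,0,0,0,0,1,0,0,0,0,0,0,1,0,0,0,0,0,0,1,0,0,0,0,0,0,1,0,0,0,0,0,0,1], "grip_force": 20}}

```text
time: 24.58
position: [0.4015, -0.3751, 0.0771]
tool_rot: [0.707, 0.707, 0.0, 0.0]
ft_force: [0.1, 0.1, 0.9]
grip_width: 0.0531
grip_force: 20.0
```

>>> {"fn": "jog_arm", "kwargs": {"motion": [0,0,-0.3,0,0,0,1,0,0,-0.9,0,0,0,1,0,0,-1,0,0,0,1,0.5,0.3,-1,0,0,0,1,0.9,0.5,0,0,0,0,1,1,0.5,0,0,0,0,1,1,0.5,0,0,0,0,1,1,0.5,0,0,0,0,1,1,0.5,0,0,0,0,1,1,0.5,0,0,0,0,1,1,0.5,0,0,0,0,1,1,0.5,0,0,0,0,1]}}

```text
time: 26.08
position: [0.5731, -0.0374, 0.2051]
tool_rot: [0.707, 0.707, -0.0, -0.0]
ft_force: [0.8, 0.1, -2.9]
grip_width: 0.0531
grip_force: 20.0
```

>>> {"fn": "jog_arm", "kwargs": {"motion": [1,0.5,0,0,0,0,1,1,0.5,0,0,0,0,1,0.9,0.5,0,0,0,0,1,0.6,0.3,0,0,0,0,1,0.2,0.11,0,0,0,0,1,0,0,0,0,0,0,1,0,0,0,0,0,0,1]}}

```text
time: 26.95
position: [0.6488, 0.1079, 0.2049]
tool_rot: [0.707, 0.707, -0.001, -0.0]
ft_force: [0.2, 0.9, -2.1]
grip_width: 0.053
grip_force: 20.0
```

```bash
python3 look.py w10; python3 -c "
from h import *
print(robot.get_obs()['position'])"
```

```text
yellow [324.5 283.1] 9660.5 [0.6486 0.0584 0.0835]
blue [294.9 380.7] 2263.0 [ 0.6227 -0.0338  0.0835]
[0.6489476  0.10784361 0.20493639]
```

>>> {"fn": "jog_arm", "kwargs": {"motion": [0.03,0.03,0.4,0,0,0,1,0,0,0.8,0,0,0,1,0,0,0.8,0,0,0,1,0,0,0.6,0,0,0,1,0,0,0.3,0,0,0,1,0,0,0.15,0,0,0,1,0,0,0,0,0,0,1]}}

```text
time: 27.88
position: [0.651, 0.1102, 0.083]
tool_rot: [0.707, 0.707, 0.0, 0.0]
ft_force: [-1.0, 0.5, -2.7]
grip_width: 0.053
grip_force: 20.0
```

>>> {"fn": "jog_arm", "kwargs": {"motion": [-0.02,-0.02,0.03,0,0,0,1,0,0,0.02,0,0,0,1,0,0,0.02,0,0,0,1,0,0,0.01,0,0,0,1,0,0,0,0,0,0,1]}}

```text
time: 28.5
position: [0.6502, 0.1096, 0.0802]
tool_rot: [0.707, 0.707, 0.0, 0.0]
ft_force: [0.7, -0.9, -0.7]
grip_width: 0.0529
grip_force: 20.0
```

>>> {"fn": "jog_arm", "kwargs": {"motion": [0,0,0.015,0,0,0,1,0,0,0,0,0,0,1]}}

```text
time: 28.75
position: [0.6504, 0.1095, 0.0801]
tool_rot: [0.707, 0.707, 0.0, 0.0]
ft_force: [-0.4, 0.7, 4.2]
grip_width: 0.0535
grip_force: 20.0
```

>>> {"fn": "jog_arm", "kwargs": {"motion": [0,0,0,0,0,0,-0.4,0,0,0,0,0,0,-0.6,0,0,0,0,0,0,-1,0,0,-0.4,0,0,0,-1,0,0,-1,0,0,0,-1,0,0,-1,0,0,0,-1,0,0,-1,0,0,0,-1,0,0,-1,0,0,0,-1,0.9,-0.5,0,0,0,0,-1,0.9,-0.5,0,0,0,0,-1,0.9,-0.5,0,0,0,0,-1,0.9,-0.5,0,0,0,0,-1]}}

```text
time: 30.25
position: [0.5693, 0.2546, 0.2565]
tool_rot: [0.707, 0.707, 0.001, 0.0]
ft_force: [0.1, 0.3, 0.5]
grip_width: 0.0869
grip_force: 0.0
```

>>> {"fn": "jog_arm", "kwargs": {"motion": [0.9,-0.5,0,0,0,0,-1,0.1,-0.1,0,0,0,0,-1,0,0,0,0,0,0,-1,0,0,0,0,0,0,-1]}}

```text
time: 30.75
position: [0.5467, 0.2925, 0.2555]
tool_rot: [0.707, 0.707, 0.0, 0.0]
ft_force: [0.1, 0.1, 1.1]
grip_width: 0.0873
grip_force: 0.0
```

```bash
cat > box.py <<'E'
from h import *; import sys
np.set_printoptions(precision=4,suppress=True)
zt=float(sys.argv[2]); im,k=cam("wrist"); cv2.imwrite(f"pics/{sys.argv[1]}.png",im)
b=blob(im,"orange"); P=np.float32([ray(k,q.ravel(),zt)[:2] for q in b]); r=cv2.minAreaRect(P*1000); print(r, cv2.boxPoints(r), robot.get_obs()['position'])
E
python3 box.py w11 .02; python3 -c "
from h import *
im,k=cam('top')
for p in [(158,182),(153,192),(125,150),(118,170)]: print(p,[ray(k,p,z)[:2].round(3) for z in (0,.085,.136)])
for c in ['red','violet','green','yellow','blue']: print(c,cap(im,k,c,.0865)[2])
"
```

```text
((533.5794067382812, 395.40338134765625), (29.507427215576172, 59.597869873046875), 60.19843292236328) [[500.3888 397.4108]
 [552.1049 367.7908]
 [566.77   393.3959]
 [515.0539 423.0159]] [0.5467 0.2924 0.2554]
(158, 182) [array([0.697, 0.349]), array([0.669, 0.316]), array([0.652, 0.295])]
(153, 192) [array([0.675, 0.359]), array([0.648, 0.324]), array([0.632, 0.303])]
(125, 150) [array([0.773, 0.428]), array([0.737, 0.387]), array([0.716, 0.362])]
(118, 170) [array([0.726, 0.44 ]), array([0.695, 0.398]), array([0.676, 0.373])]
red [0.63743342 0.03750466 0.0865    ]
violet [ 0.61210952 -0.10432951  0.0865    ]
green [ 0.5987101 -0.1746189  0.0865   ]
yellow [0.65063923 0.10933106 0.0865    ]
blue [ 0.62399459 -0.03245859  0.0865    ]
```

View pics/w11.png

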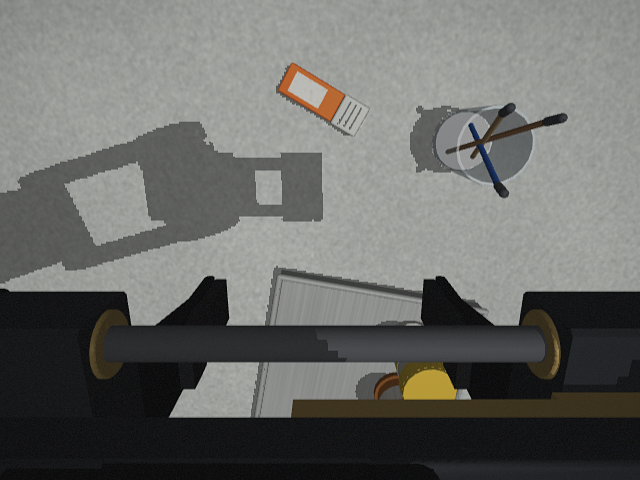

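The picture shows the box flat at (322,98), clear of the beaker at (485,140). The top view gives an even 72 mm row.

>>> {"fn": "jog_arm", "kwargs": {"motion": [0.8,-0.02,0,0,0,-1,-1,0.8,0.06,0,0,0,-1,-1,0.79,0.11,0,0,0,-1,-1,0,0,0.3,0,0,-1,-1,0,0,0.3,0,0,-1,-1,0,0,0.3,0,0,-1,-1,0,0,0.3,0,0,-1,-1,0,0,0.3,0,0,-1,-1,0,0,0.3,0,0,-1,-1,0,0,0.3,0,0,-1,-1,0,0,0.3,0,0,-1,-1,0,0,0.3,0,0,-1,-1]}}

```text
time: 32.35
position: [0.546, 0.3886, 0.1466]
tool_rot: [0.358, 0.934, -0.0, 0.0]
ft_force: [0.1, 0.0, 0.3]
grip_width: 0.0872
grip_force: 0.0
```

>>> {"fn": "jog_arm", "kwargs": {"motion": [0,0,0,0,0,-1,-1,0,0,0,0,0,-1,-1,0,0,0,0,0,-1,-1,0,0,0,0,0,-0.05,-1,0,0,0,0,0,0,-1]}}

```text
time: 32.98
position: [0.5456, 0.389, 0.1471]
tool_rot: [0.258, 0.966, -0.0, -0.0]
ft_force: [0.7, -0.3, -0.2]
grip_width: 0.0868
grip_force: 0.0
```

```bash
python3 box.py w12 .02;python3 -c "
from h import *
R=Ro.from_quat(robot.get_obs()['tool_rot']).as_matrix(); print(R.round(4))"
```

```text
((532.7492065429688, 396.0542907714844), (29.635887145996094, 60.794071197509766), 60.138397216796875) [[499.01   398.3386]
 [551.7325 368.0688]
 [566.4884 393.77  ]
 [513.7659 424.0398]] [0.5455 0.3891 0.1471]
[[-8.673e-01  4.979e-01 -0.000e+00]
 [ 4.979e-01  8.673e-01 -0.000e+00]
 [ 0.000e+00 -1.000e-04 -1.000e+00]]
```

View pics/w12.png

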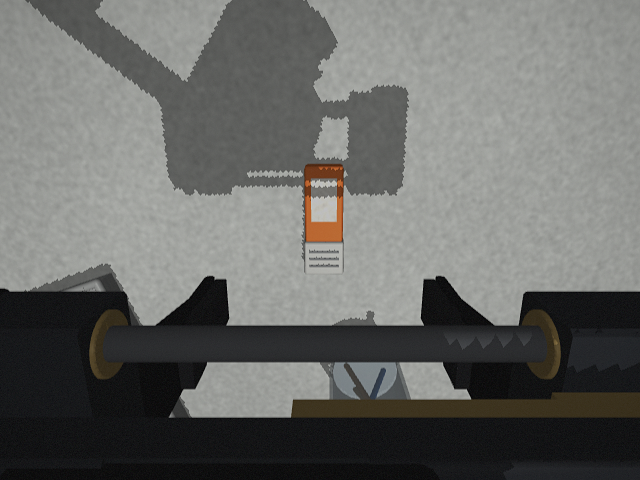

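The box is lined up with the jaws (col 324, rows 165–272). I'll go down and grip it.

>>> {"fn": "jog_arm", "kwargs": {"motion": [0,0,0.5,0,0,0,-1,0,0,0.9,0,0,0,-1,0,0,0.8,0,0,0,-1,0,0,0.6,0,0,0,-1,0,0,0.3,0,0,0,-1,0,0,0.1,0,0,0,-1,0,0,0.05,0,0,0,-1,0,0,0,0,0,0,-1]}}

```text
time: 34.02
position: [0.5457, 0.3898, 0.0181]
tool_rot: [0.257, 0.966, 0.001, 0.001]
ft_force: [0.6, 0.4, -0.6]
grip_width: 0.0871
grip_force: 0.0
```

```bash
python3 -c "
from h import *
o=robot.get_obs();print(o['position'],o['ft_force'])"
```

```text
[0.54573057 0.38977635 0.01806657] [ 0.58602881  0.41887232 -0.63402612]
```

>>> {"fn": "jog_arm", "kwargs": {"motion": [0,0,0.05,0,0,0,0,0,0,0,0,0,0,1,0,0,0,0,0,0,1,0,0,0,0,0,0,1,0,0,0,0,0,0,1,0,0,0,0,0,0,1], "grip_force": 10}}

```text
time: 34.78
position: [0.5451, 0.3895, 0.0151]
tool_rot: [0.257, 0.966, -0.0, -0.0]
ft_force: [-0.1, -0.2, 0.4]
grip_width: 0.0348
grip_force: 0.0
```

>>> {"fn": "jog_arm", "kwargs": {"motion": [0,0,0,0,0,0,1,0,0,0,0,0,0,1,0,0,0,0,0,0,1]}}

```text
time: 35.15
position: [0.5452, 0.3895, 0.0151]
tool_rot: [0.257, 0.966, -0.0, 0.0]
ft_force: [-1.1, -0.3, -0.9]
grip_width: 0.0056
grip_force: 0.0
```

```bash
python3 box.py w13 .02; python3 -c "
from h import *
im,k=cam('side'); cv2.imwrite('pics/s13.png',cv2.resize(im[250:420,130:350],None,fx=3,fy=3))"
```

```text
((525.0980834960938, 400.5330810546875), (29.605680465698242, 45.868614196777344), 60.15578079223633) [[497.8387 399.1065]
 [537.6244 376.2802]
 [552.3574 401.9597]
 [512.5718 424.7859]] [0.5451 0.3895 0.0151]
```

View pics/w13.png

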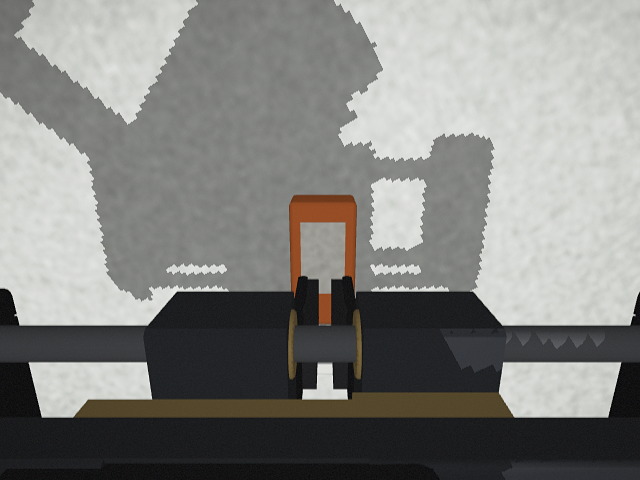

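View pics/s13.png

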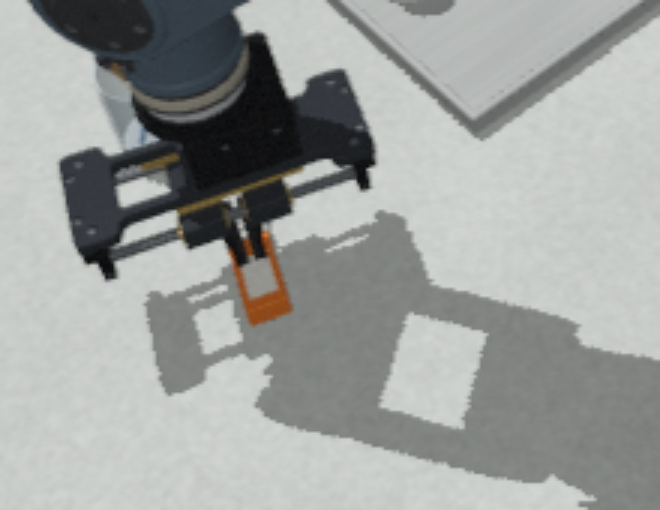

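```bash
python3 - <<'E'
from h import *
im,k=cam('side'); c,R,t=k
for z in (0,.004,.02,.03,.04,.06,.1):
    p=R@np.array([.5451,.3895,z])+t; u=np.array([c['cx'],c['cy']])+c['fx']*p[:2]/p[2]; print(z,u.round(1),((u-[130,250])*3).round(0))
w=robot.calibration('wrist'); T=np.linalg.inv(w['T_tool_cam'])
for tz in (.011,0,-.011):
  for x in (0,.0095): 
    p=T@[x,.003,tz,1]; print(tz,x,w['cx']+w['fx']*p[0]/p[2],w['cy']+w['fx']*p[1]/p[2])
im=robot.camera('wrist'); cv2.imwrite('pics/w14.png',cv2.resize(im[180:420,260:390],None,fx=2.5,fy=2.5,interpolation=cv2.INTER_CUBIC)); print(robot.get_obs()['grip_width'])
E
```

```text
0 [214.3 339.5] [253. 268.]
0.004 [214.  338.4] [252. 265.]
0.02 [212.6 334.3] [248. 253.]
0.03 [211.7 331.6] [245. 245.]
0.04 [210.8 328.9] [242. 237.]
0.06 [209.  323.4] [237. 220.]
0.1 [205.2 311.8] [225. 185.]
0.011 0 329.3289744282148 278.8630593632553
0.011 0.0095 329.40016238426347 261.16391967047105
0 0 329.5888306788259 287.7473972320795
0 0.0095 329.66774058707614 269.1757555454539
-0.011 0 329.8793173181486 297.6789707233963
-0.011 0.0095 329.9673357976326 278.1462457822458
0.001212108533358086
```

View pics/w14.png

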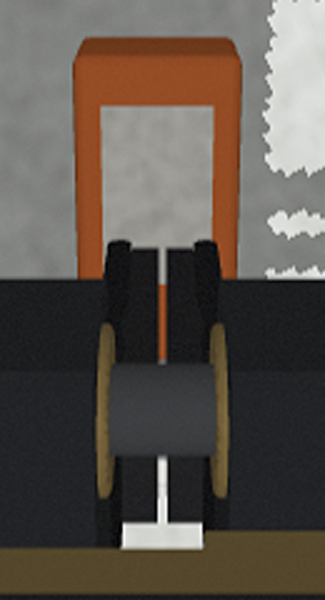

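The fingers closed in the air just above the box. By the picture, the tips (row 278) stand about 11 mm short of the TCP rather than 11 mm ahead of it. I'll open again, go lower while watching the force, and grip again.

>>> {"fn": "jog_arm", "kwargs": {"motion": [0,0,-0.15,0,0,0,1,0,0,0,0,0,0,-1,0,0,0,0,0,0,-1,0,0,0,0,0,0,-1,0,0,0,0,0,0,-1,0,0,0,0,0,0,-1,0,0,0,0,0,0,-1,0,0,0.15,0,0,0,-1,0,0,0.15,0,0,0,-1,0,0,0.1,0,0,0,-1,0,0,0,0,0,0,-1]}}

```text
time: 36.72
position: [0.5447, 0.3893, 0.0044]
tool_rot: [0.257, 0.966, -0.0, -0.001]
ft_force: [-0.5, -0.1, 0.5]
grip_width: 0.0855
grip_force: 0.0
```

>>> {"fn": "jog_arm", "kwargs": {"motion": [0,0,0.05,0,0,0,-1,0,0,0.05,0,0,0,-1,0,0,0,0,0,0,-1]}}

```text
time: 37.1
position: [0.5451, 0.3894, 0.001]
tool_rot: [0.257, 0.966, -0.0, -0.0]
ft_force: [0.4, -0.0, 0.7]
grip_width: 0.0867
grip_force: 0.0
```

>>> {"fn": "jog_arm", "kwargs": {"motion": [0,0,0.05,0,0,0,-1,0,0,0.05,0,0,0,-1,0,0,0,0,0,0,-1]}}

```text
time: 37.48
position: [0.5449, 0.3894, -0.0031]
tool_rot: [0.257, 0.966, -0.0, -0.0]
ft_force: [0.1, 0.0, 0.2]
grip_width: 0.087
grip_force: 0.0
```

>>> {"fn": "jog_arm", "kwargs": {"motion": [0,0,0,0,0,0,1,0,0,0,0,0,0,1,0,0,0,0,0,0,1,0,0,0,0,0,0,1,0,0,0,0,0,0,1,0,0,0,0,0,0,1,0,0,0,0,0,0,1], "grip_force": 10}}

```text
time: 38.35
position: [0.5451, 0.3894, -0.0029]
tool_rot: [0.257, 0.966, -0.0, -0.0]
ft_force: [0.6, 0.4, 0.3]
grip_width: 0.03
grip_force: 10.0
```

>>> {"fn": "jog_arm", "kwargs": {"motion": [0,0,-0.3,0,0,0,1,0,0,-0.9,0,0,0,1,0,0,-1,0,0,0,1,0,0,-1,0,0,1,1,0,0,-0.3,0,0,1,1,0,0,0,0,0,1,1,0,0,0,0,0,1,1,0,0,0,0,0,1,1,0,0,0,0,0,1,1,0,0,0,0,0,1,1,0,0,0,0,0,1,1,0,0,0,0,0,1,1]}}

```text
time: 39.85
position: [0.5451, 0.3895, 0.138]
tool_rot: [0.544, 0.839, 0.0, 0.0]
ft_force: [-0.3, -0.8, -0.4]
grip_width: 0.0296
grip_force: 10.0
```

>>> {"fn": "jog_arm", "kwargs": {"motion": [0,0,0,0,0,1,1,0,0,0,0,0,1,1,0,0,0,0,0,1,1,0,0,0,0,0,1,1,0,0,0,0,0,1,1,0,0,0,0,0,1,1,-0.5,-0.07,0,0,0,0,1,-1,-0.14,0,0,0,0,1,-1,-0.14,0,0,0,0,1,-1,-0.14,0,0,0,0,1,-1,-0.14,0,0,0,0,1,-1,-0.14,0,0,0,0,1]}}

```text
time: 41.35
position: [0.5152, 0.1682, 0.1381]
tool_rot: [0.706, 0.709, 0.001, 0.0]
ft_force: [0.1, -0.5, -0.1]
grip_width: 0.0298
grip_force: 10.0
```

>>> {"fn": "jog_arm", "kwargs": {"motion": [-1,-0.14,0,0,0,0,1,-1,-0.14,0,0,0,0,1,-1,-0.14,0,0,0,0,1,-1,-0.14,0,0,0,0,1,-1,-0.14,0,0,0,0,1,-1,-0.14,0,0,0,0,1,-1,-0.14,0,0,0,0,1,-0.8,-0.1,0,0,0,0,1,0,0,0,0,0,1,1,0,0,0,0,0,1,1,0,0,0,0,0,0.64,1,0,0,0,0,0,0,1]}}

```text
time: 42.85
position: [0.4734, -0.143, 0.1379]
tool_rot: [0.768, 0.641, 0.0, 0.001]
ft_force: [0.5, -0.2, -0.4]
grip_width: 0.0304
grip_force: 10.0
```

>>> {"fn": "jog_arm", "kwargs": {"motion": [0,0,0,0,0,0,1,0,0,0,0,0,0,1]}}

```text
time: 43.1
position: [0.4733, -0.1428, 0.1374]
tool_rot: [0.768, 0.641, 0.0, 0.0]
ft_force: [-0.6, -0.8, -0.5]
grip_width: 0.0295
grip_force: 10.0
```

```bash
python3 - <<'E'
from h import *
im,k=cam('wrist'); cv2.imwrite('pics/w15.png',im); o=robot.get_obs()
R=Ro.from_quat(o['tool_rot']).as_matrix(); print(o['position'],o['grip_width'],np.degrees(np.arctan2(R[1,0],R[0,0])))
for c in ('green','violet'): print(c,cap(im,k,c,.098))
g=cv2.GaussianBlur(cv2.cvtColor(im,cv2.COLOR_BGR2GRAY),(3,3),0)
for l in cv2.createLineSegmentDetector().detect(g)[0].reshape(-1,4):
    a=ray(k,l[:2],.0255)[:2];b=ray(k,l[2:],.0255)[:2];d=b-a
    if np.hypot(*d)>.05 and max(l[1],l[3])<290: print(l.round(0),a.round(4),b.round(4),np.degrees(np.arctan2(d[0],d[1])).round(2))
E
```

```text
[ 0.47325923 -0.14278074  0.13727765] 0.02948154083523085 79.68508958163855
green ((538.5181513670107, 263.58312963968854), 7364.0, array([ 0.59400574, -0.16681298,  0.098     ]))
violet ((559.3417717141325, 143.12303090038213), 9638.5, array([ 0.60677992, -0.10036968,  0.098     ]))
[272.   1. 277. 169.] [0.4671 0.0116] [ 0.4475 -0.0944] -169.55
[363. 212. 361. 276.] [ 0.503  -0.1363] [ 0.4937 -0.1863] -169.43
[ 66. 176.  54. 246.] [ 0.2964 -0.0716] [ 0.2682 -0.1208] -150.19
[277. 273. 267.   1.] [ 0.43   -0.1726] [0.464  0.0122] 10.43
[261.   1. 267. 171.] [0.4598 0.0129] [ 0.44  -0.094] -169.51
[359. 212. 289. 211.] [ 0.5007 -0.1357] [ 0.4497 -0.1262] -79.51
[278. 174. 281. 274.] [ 0.4468 -0.0979] [ 0.4327 -0.1742] -169.54
[268. 266. 265. 174.] [ 0.4249 -0.1654] [ 0.4377 -0.0963] 10.56
```

View pics/w15.png

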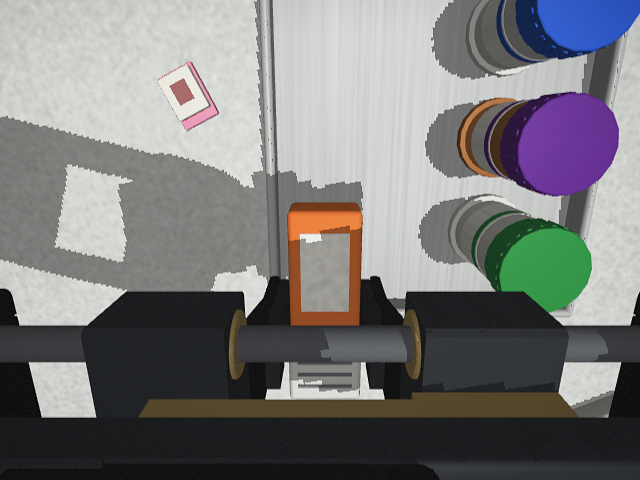

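The box hangs parallel to the near wall, with its long side on cols 288–362. I'll shift it 7 mm along the row direction and lower it.

>>> {"fn": "jog_arm", "kwargs": {"motion": [-0.17,0.03,0.3,0,0,0,1,0,0,0.8,0,0,0,1,0,0,0.8,0,0,0,1,0,0,0,0,0,0,1,0,0,0,0,0,0,1]}}

```text
time: 43.78
position: [0.4735, -0.1501, 0.0613]
tool_rot: [0.768, 0.641, 0.0, 0.0]
ft_force: [-0.3, 0.9, -1.0]
grip_width: 0.0298
grip_force: 10.0
```

>>> {"fn": "jog_arm", "kwargs": {"motion": [0,0,0.4,0,0,0,1,0,0,0.4,0,0,0,1,0,0,0.3,0,0,0,1,0,0,0.2,0,0,0,1,0,0,0.1,0,0,0,1,0,0,0.03,0,0,0,1,0,0,0,0,0,0,1]}}

```text
time: 44.65
position: [0.4733, -0.1498, 0.0041]
tool_rot: [0.768, 0.641, 0.0, 0.0]
ft_force: [-0.7, 0.2, -1.1]
grip_width: 0.0303
grip_force: 10.0
```

>>> {"fn": "jog_arm", "kwargs": {"motion": [0,0,0.04,0,0,0,1,0,0,0.03,0,0,0,1,0,0,0.02,0,0,0,1,0,0,0,0,0,0,1]}}

```text
time: 45.15
position: [0.4731, -0.1497, 0.0003]
tool_rot: [0.768, 0.641, -0.0, -0.0]
ft_force: [-0.1, -0.2, 0.3]
grip_width: 0.0297
grip_force: 10.0
```

>>> {"fn": "jog_arm", "kwargs": {"motion": [0,0,0.015,0,0,0,1,0,0,0,0,0,0,1]}}

```text
time: 45.4
position: [0.4732, -0.1497, 0.0001]
tool_rot: [0.768, 0.641, 0.0, 0.0]
ft_force: [-0.2, 0.1, 4.4]
grip_width: 0.0298
grip_force: 10.0
```

>>> {"fn": "jog_arm", "kwargs": {"motion": [0,0,0,0,0,0,0.2,0,0,0,0,0,0,0.17,0,0,0,0,0,0,0.17,0,0,0,0,0,0,0.17]}}

```text
time: 45.9
position: [0.4732, -0.1497, -0.0003]
tool_rot: [0.768, 0.641, -0.0, -0.0]
ft_force: [-0.4, -0.1, -0.7]
grip_width: 0.0362
grip_force: 0.0
```

>>> {"fn": "jog_arm", "kwargs": {"motion": [0,0,-0.2,0,0,0,0.17,0,0,-0.5,0,0,0,0.17,0,0,-1,0,0,0,0.17,0,0,-1,0,0,0,0.17,0,0,-1,0,0,0,0.17,0,0,-1,0,0,0,0.17,0,0,-1,0,0,0,0.17,0,0,0,0,0,0,0.17,0,0,0,0,0,0,0.17]}}

```text
time: 47.02
position: [0.4724, -0.1493, 0.2275]
tool_rot: [0.768, 0.641, -0.0, -0.0]
ft_force: [-0.2, -0.3, -0.4]
grip_width: 0.0361
grip_force: 0.0
```

>>> {"fn": "jog_arm", "kwargs": {"motion": [-1,-0.3,-1,0,0,0,-1,-1,-0.3,-1,0,0,0,-1,-1,-0.3,-1,0,0,0,-1,-1,-0.3,0,0,0,0,-1,-1,-0.3,0,0,0,0,-1,-0.6,0,0,0,0,0,-1,0,0,0,0,0,0,-1,0,0,0,0,0,0,-1]}}

```text
time: 48.02
position: [0.3743, -0.358, 0.3469]
tool_rot: [0.768, 0.641, 0.001, -0.001]
ft_force: [0.3, 0.1, 0.2]
grip_width: 0.0869
grip_force: 0.0
```

```bash
python3 box.py w16 .023; python3 - <<'E'
from h import *
im,k=cam('top'); cv2.imwrite('pics/top16.png',im)
for c in ['yellow','red','blue','violet','green']: print(c,cap(im,k,c,.0865))
im,k=cam('wrist')
for c in ['red','blue','violet','green']: print(c,cap(im,k,c,.098))
E
```

```text
yellow ((261.40801614763546, 189.3607266435986), 578.0, array([0.65053138, 0.10929136, 0.0865    ]))
red ((297.9082676015191, 195.1767455448437), 570.5, array([0.63785086, 0.03758364, 0.0865    ]))
blue ((333.8801020408163, 201.70691609977322), 588.0, array([ 0.62386506, -0.03240204,  0.0865    ]))
violet ((371.21161569354337, 207.0713623725672), 539.5, array([ 0.61231741, -0.10437408,  0.0865    ]))
green ((408.10410874266296, 213.4772937905468), 539.5, array([ 0.59881919, -0.17476119,  0.0865    ]))
red ((575.5638888888888, 184.15833333333333), 60.0, array([ 0.64149192, -0.3950713 ,  0.098     ]))
blue None
violet None
green ((566.527536231884, 155.07246376811594), 57.5, array([ 0.63222427, -0.36215633,  0.098     ]))Traceback (most recent call last):
  File "box.py", line 4, in <module>
    b=blob(im,"orange"); P=np.float32([ray(k,q.ravel(),zt)[:2] for q in b]); r=cv2.minAreaRect(P*1000); print(r, cv2.boxPoints(r), robot.get_obs()['position'])
                                                                        ^
TypeError: 'NoneType' object is not iterable
```

View pics/top16.png

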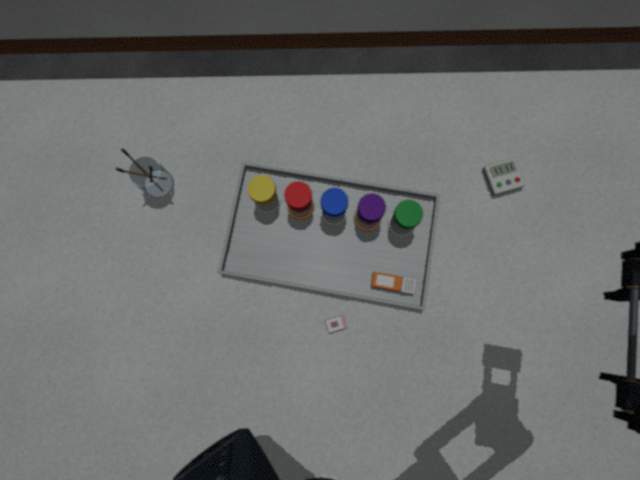

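The row is complete: caps at cols 261, 298, 334, 371 and 408. The box lies flat at (394,284), in front of green, and the bystanders have not moved. One last check of the box before handing in.

```bash
python3 - <<'E'
from h import *
im,k=cam('top')
b=blob(im,'orange'); P=np.float32([ray(k,q.ravel(),.023)[:2] for q in b])*1000; r=cv2.minAreaRect(P); print(r,cv2.boxPoints(r))
print(ray(k,(416,287),.023))
E
```

```text
((470.6398620605469, -157.85491943359375), (16.012598037719727, 29.94312858581543), 79.58563995361328) [[ 454.46768 -163.02298]
 [ 483.9175  -168.43567]
 [ 486.81204 -152.68686]
 [ 457.3622  -147.27417]]
[ 0.46295567 -0.19597372  0.023     ]
```

```bash
python3 - <<'E'
from h import *
im,k=cam('top')
h,s,v=cv2.split(cv2.cvtColor(im,cv2.COLOR_BGR2HSV)); m=((h>=4)&(h<=18)&(s>90)&(v>60)); m[:265]=0;m[300:]=0;m[:,:360]=0;m[:,425:]=0
q=np.argwhere(m)[:,::-1]; P=np.float32([ray(k,x,.023)[:2] for x in q])*1000; r=cv2.minAreaRect(P); B=cv2.boxPoints(r); print(len(q),r,B)
u=np.array([.182,.983]); e=max((B[i]+B[(i+1)%4])/2@u for i in range(4)); print("left end",e,"centre along row",e-43,"green",np.array([598.8,-174.8])@u, "want green")
E
```

```text
266 ((474.55712890625, -137.11111450195312), (59.357669830322266, 31.08426856994629), 79.28809356689453) [[ 453.7694  -163.38394]
 [ 484.312   -169.16159]
 [ 495.34485 -110.83829]
 [ 464.80225 -105.06064]]
left end -18.740936401367183 centre along row -61.74093640136718 green -62.84680000000002 want green
```

The box centre is within about 1 mm of green's line and is parallel to the row. Handing in.

```bash
python3 -c "
from rig import robot
print(robot.hand_in())"
```

```text
the job is handed in; nothing more can be done
None
```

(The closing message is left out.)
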